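# Free the seized air-line bleed knob

## Robot

A 6-joint arm with a two-finger parallel gripper is mounted at the origin on a cart in front of the work surface, level with it; the furniture and walls round the work are solid. World frame = base frame: x ahead of the robot, y to its left, z up, the work surface at z = 0. Lengths are in m, angles in degrees, forces in N, time in s.
With the tool pointing down it reaches from about 0.325 to 0.9 m from the base axis. Payload 6.1 kg.
Tool frame: the origin (TCP) lies at the very end of the fingers, on their centre line; the grasp point (between the pads) lies ctrl.grasp_offset behind it (ctrl.grasp_offset is the distance from the TCP to the grasp point, in m); z points along the fingers, y is the line along which they close (so a half turn about z gives the same grasp; the last joint's range is limited). The gripper opens to 85 mm and grips with 20 to 120 N. Pads are 22 mm wide; open, the fingers measure 114 mm over their backs; the gripper's body (76 mm by 85 mm) begins 54 mm behind the grasp point. The pads swing forward as they close: fully open they stand 13 mm farther back than shut.
Start: joints at [60.212, 12.628, 87.462, -0, 79.91, -7.225], TCP at [0.24, 0.577, 0.231] pointing down, gripper open.
Joint ranges: [-170.65, 170.65], [-52.31, 119.04], [5.05, 147.46], [-71.25, 251.25], [11.57, 151.72], [-153.62, 153.62]. Speed limits (degrees/s): [147.25, 147.25, 172.46, 180, 180, 180].

## Interface

Orientations are given as a 3x3 rotation matrix whose columns are the frame's x, y, z axes.
In Python, from cell import ctrl gives the robot as it stands. The module is installed in compiled form; this text tells all that it offers.
- The arm moves only by the tool apply_moves, never from a script. Its argument "motion" is a list of rows, each a list of 3 entries, a list of its own where there are three numbers: the closure, from 0 (fully open) to 1 (shut), then the shift along the tool's x, y, z normalised to -1 to 1, where 1 is 0.5 m, then the turn about the tool's z normalised to -1 to 1, where 1 is pi/2 rad. In form: [[gripper, [dx, dy, dz], yaw], ...]. A call has 1 to 20 rows; each row is the pose to reach, as a shift and turn from the pose commanded when the call began, along the tool's axes at that moment; what a row does not reach only later rows make up. A row lasts 1/10 s, in which the tool goes at most 50 mm and 8.59 degrees, less where a joint would pass 70% of its speed; a pose out of reach is approached as far as the arm can. A call with a number of a shift or a turn outside -1 to 1 is refused whole. A call with a gripper value outside its range is refused whole. The fingers move at their own pace and stop on an object; "grip_force" is the grip in N (left out, the last holds). Time passes only in rows, so rows that repeat a pose let the fingers close. It gives the time, the measured TCP pose, the force, the opening and the grip force at its end, in the units of the state.
- ctrl.observe(): the state, without advancing time (a new reading comes with each control period).
- ctrl.read_camera(name): name is "side" or "top"; returns the picture (400x640x3 uint8, red, green, blue); there is no depth.
- ctrl.camera_model(name): a dict with "fx", "fy", "cx", "cy" (pixels), "eye" and "orientation" of the camera in the world. Camera axes: x right, y down, z forward; pixel columns grow to the right and rows downward; lengths in m; the calibration is good to about 2 mm. A picture is of the moment at which its call begins. camera_model takes no time and is no camera call.
- ctrl.hand_in(): hands the job in; it is judged then, once.
The state is a dict: "time_s": time; "joints": joint angles; "joint_vel": joint speeds; "effort": joint torques, N m; "tcp_pos": TCP position; "tcp_rot": TCP orientation; "wrist_force": force on the tool from outside, world axes, zero at the start; "ft_torque": the same for the moment, N m; "finger_gap": opening from 0.0 (shut) to 1.0 (fully open); "finger_force": force on a finger pad.
Only numpy, scipy, OpenCV 4.12 (cv2) and the standard library are available. Lean on these libraries where they do the work, as an engineer would, in place of code of your own. Each camera call takes 0.05 s, during which the arm holds its last target. There are 200 camera calls.

## Task

Two air-line valve bodies stand on the bench, each with a wing knob on top; the rusty brown knob has seized. Grip it and rock it back and forth in small arcs, clockwise and anticlockwise, until it breaks free, then turn it anticlockwise all the way to its open stop and let go. Leave the clean blue knob as it is.

Things in the scene. Friction and masses are not known exactly. Their poses are not given: they have to be found in the camera images.
- seized_knob (a joint): Rusty knob's angle (rad): 0 shut, + anticlockwise from above; starts within 0.08 of 0; 0.12 N m friction. Seized: hard stops near -0.27 and +0.27; force is useless. Swings past 0.15 (aim 0.25; stay 0.1 s), alternately - and +, crumble the crust; the third (-, then +) rock frees it, more do no harm. Then it turns to its open stop at 1.05 and stays where left; above 0.85 is open.
- seized_grip (a point): Grip point of the rusty brown knob: on its vertical turning axis, inside its upright bar, 7 mm below the bar's top, 119 mm above the bench. Bar 46 mm long, 14 thick, 34 high, on a flange 52 mm across, its top 93 mm above the bench. Turns with the knob: x along the bar to the white tick on its top, z up; grip across y.
- seized_valve: Fixed valve body under the rusty knob: grey block 76 x 76 mm, round collar on top, 85 mm high, base plate 120 x 96 mm, brass pipe stubs at +-y reaching 64 mm from the axis. Origin on the knob's axis at bench level; x axis to the red (shut) mark on the collar, where the knob's tick points at 0; green mark at 60 deg is open. Yaw within 0.5 rad.
- clean_knob (a joint): Clean blue knob's angle (rad), 0 shut, + anticlockwise from above, turns easily; starts within 0.1 of 0 and must stay within 0.25 of 0. It sits on a like valve body at least 0.2 m from the rusty one; either may be on the left.
There are look-alikes about, which are no part of the job. What is shaped like the part that bears clean_knob but orange or turquoise is not meant.

How it is judged (in metres and radians):
At the end, for the whole second after the job is handed in: the rusty knob is at rest, turned anticlockwise to its open stop (more than 0.85 rad from shut; the stop is at 1.05), and the blue knob is still shut (within 0.25 rad) (value of joint seized_knob above 0.85 rad and velocity of joint seized_knob below 0.1 rad/s and value of joint clean_knob between -0.25 and 0.25 rad); the robot touches nothing.
It fails at once if the clean blue knob is turned (value of joint clean_knob above 0.25 rad or value of joint clean_knob below -0.25 rad).
It also fails if it takes over 38 s, if anything falls off the work surface, if the arm or the gripper's body presses on something with over 40 N, if the wrist force passes 120 N, or if a joint passes its speed limit or range.

## Working session

There is one attempt and no reset: what is moved stays moved. The work goes in short steps, Python scripts to look and compute and a tool call to move; the robot and the scene stay as the last step left them, time stands still between calls to the robot, and variables do not carry over. Pictures are saved under pics/ and viewed, at most 10 in all, crops included, and the job is handed in when it is done.

Besides the shell and the picture viewer there is one more tool, called after "Emit:" as name([rows], argument=value, ...), one row to a line, values as JSON. apply_moves: Moves the arm, as the interface text tells. Scaled input: -1 to 1 covers 0.5 m each way for a shift and pi/2 rad each way for a turn. Its arguments: {"type":"object","properties":{"motion":{"type":"array","items":{"type":"array"}},"grip_force":{"type":"number"}},"required":["motion"]}

```bash
mkdir -p pics; python3 - <<'E'
from cell import ctrl
import cv2
for n in("side","top"):
    im=ctrl.read_camera(n); cv2.imwrite(f"pics/{n}0.png",im[...,::-1]); print(n,ctrl.camera_model(n))
s=ctrl.observe();print(s,ctrl.grasp_offset)
E
```

```text
side {'fx': 478.74388597577985, 'fy': 478.74388597577985, 'cx': 316.2436595172928, 'cy': 198.32790156596897, 'eye': array([ 0.11877326, -0.76205891,  0.44493326]), 'orientation': array([[ 0.89790891, -0.1850099 ,  0.39941324],
       [-0.43989928, -0.34467548,  0.82926922],
       [-0.01575507, -0.92030981, -0.3908729 ]])}
top {'fx': 371.41680091331494, 'fy': 371.41680091331494, 'cx': 310.4010712386963, 'cy': 199.4307109643588, 'eye': array([0.41178225, 0.00682186, 0.96323131]), 'orientation': array([[-0.02893873, -0.99649924,  0.07843355],
       [-0.99867623,  0.03216153,  0.0401425 ],
       [-0.04252452, -0.07716805, -0.99611082]])}
{'time_s': 0.1, 'joints': array([ 6.02121618e+01,  1.26732525e+01,  8.75173483e+01,  9.46005265e-04,
        7.99101203e+01, -7.22495630e+00]), 'joint_vel': array([-0.07673833, -0.17763642, -0.0717134 ,  0.13410631, -0.0021946 ,
       -0.01274273]), 'effort': array([ 1.41762463e-03, -4.98247361e+01, -3.90543151e+01, -5.18458705e-05,
        5.80601161e-03, -1.90678353e-07]), 'tcp_pos': array([0.23954354, 0.5766993 , 0.23029848]), 'tcp_rot': array([[-9.23457762e-01,  3.83699067e-01, -8.87421029e-04],
       [ 3.83700020e-01,  9.23456546e-01, -1.51756623e-03],
       [ 2.37206010e-04, -1.74191178e-03, -9.99998455e-01]]), 'wrist_force': array([-0.6428115 ,  0.39589837,  0.49831283]), 'ft_torque': array([0.03214447, 0.00377781, 0.02526488]), 'finger_force': 0.0, 'finger_gap': 0.9947640107416228} 0.0187
```

View pics/top0.png

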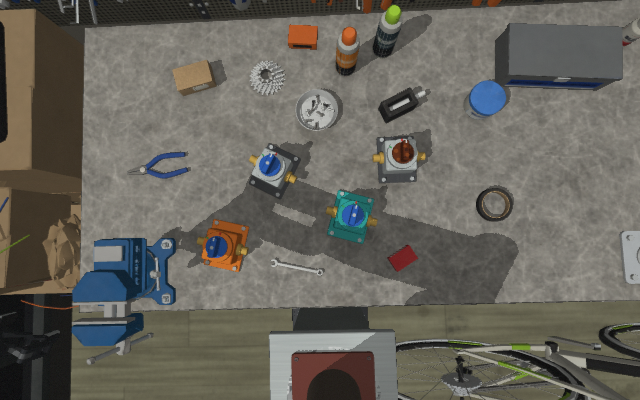

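View pics/side0.png

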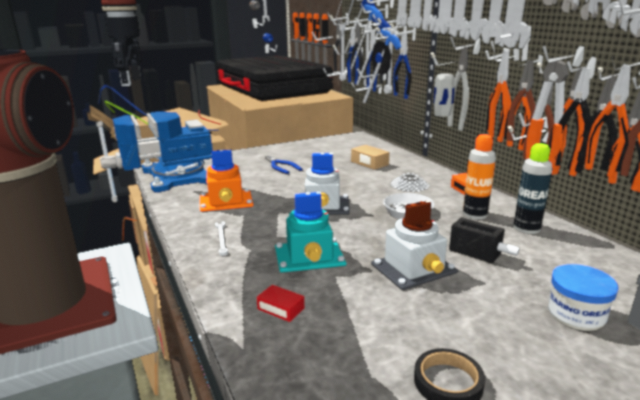

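The rusty knob is at about (402,152) in the top view and (418,216) in the side view. The blue knob on the grey body is at (270,165), and the turquoise and orange ones are decoys. Next I zoom in on the rusty knob.

```bash
cat >h.py <<'E'
import numpy as np,cv2
from cell import ctrl
def ray(n,uv):
    m=ctrl.camera_model(n);d=m["orientation"]@np.array([(uv[0]-m["cx"])/m["fx"],(uv[1]-m["cy"])/m["fy"],1]);return m["eye"],d
def onz(n,uv,z):
    e,d=ray(n,uv);return e+d*(z-e[2])/d[2]
def px(n,p):
    m=ctrl.camera_model(n);c=m["orientation"].T@(np.array(p)-m["eye"]);return np.array([m["cx"]+m["fx"]*c[0]/c[2],m["cy"]+m["fy"]*c[1]/c[2]])
E
python3 - <<'E'
from h import *
t=cv2.imread("pics/top0.png");s=cv2.imread("pics/side0.png")
for n,im,(x0,y0,x1,y1) in(("top",t,(370,128,434,188)),("side",s,(370,190,470,290))):
    c=im[y0:y1,x0:x1];h=cv2.cvtColor(c,cv2.COLOR_BGR2HSV)
    m=((h[...,0]<14)&(h[...,1]>130)&(h[...,2]>30)).astype(np.uint8)
    k,l,st,ce=cv2.connectedComponentsWithStats(m);i=1+st[1:,4].argmax()
    print(n,st[i],ce[i]+[x0,y0])
    if n=="top":
        for z in(.093,.119): print(onz(n,ce[i]+[x0,y0],z))
        pts=np.argwhere(l==i)[:,::-1]+[x0,y0]
    h2=((h[...,0]>15)&(h[...,0]<30)&(h[...,1]>120)).astype(np.uint8)
    k,l2,st2,ce2=cv2.connectedComponentsWithStats(h2)
    for j in range(1,k):
        if st2[j,4]>15:
            print("brass",st2[j],ce2[j]+[x0,y0], onz(n,ce2[j]+[x0,y0],.045))
    cv2.imwrite(f"pics/{n}c.png",cv2.resize(c,None,fx=7 if n=="top" else 5,fy=7 if n=="top" else 5,interpolation=cv2.INTER_CUBIC))
E
python3 -c "
import cv2,numpy as np
a=cv2.imread('pics/topc.png');b=cv2.imread('pics/sidec.png')
a=cv2.copyMakeBorder(a,0,500-a.shape[0],0,0,0)[:,:448];b=b[:,:350]
cv2.imwrite('pics/both.png',np.hstack([a,b]))"
```

```text
top [ 22  11  21  24 353] [402.44759207 151.87535411]
[ 0.58538977 -0.17780485  0.093     ]
[ 0.58020288 -0.17228874  0.119     ]
brass [  3  24  11  12 102] [378.48039216 157.48039216] [ 0.58310407 -0.12838957  0.045     ]
brass [47 24  8 10 58] [420.67241379 156.03448276] [ 0.58287143 -0.23209175  0.045     ]
side [ 33  12  29  28 645] [417.64496124 216.16434109]
brass [ 53  64  21  19 271] [432.70848708 263.22878229] [ 0.57514013 -0.24197579  0.045     ]
```

View pics/both.png

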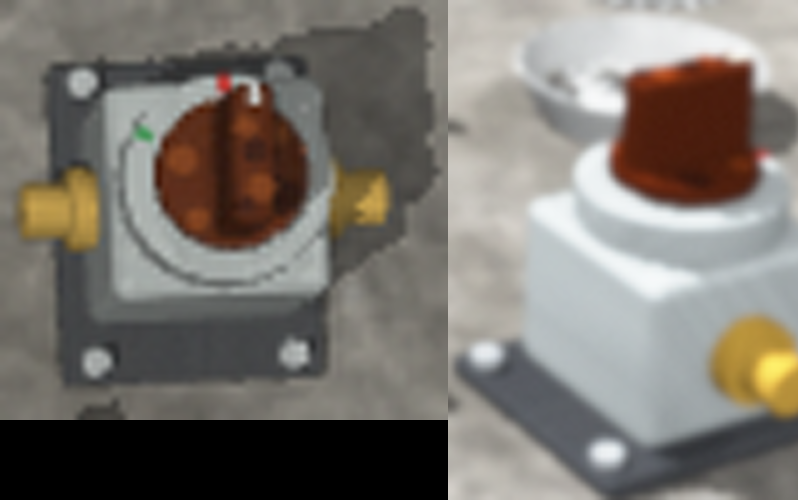

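The top crop shows the bar top running from the tick at about (406.5,141) to about (406,160). The red mark is at (402,140), the green mark at (390.5,146.7), and the base bolts are visible.

```bash
python3 - <<'E'
from h import *
f=lambda u,v,z:onz("top",(370+u/7-.5,128+v/7-.5),z)
r=f(224,83,.085);g=f(143,131,.085);fl=f(231,172,.093);tk=f(256,92,.126);b=f(252,157,.126);e=f(250,225,.126)
print("red",r,"green",g,"flange",fl,"tick",tk,"bar",b,"end",e)
B=[f(*p,.012) for p in((82,82),(280,72),(96,361),(294,353))];print("base",np.mean(B,0))
x=(B[0]+B[1]-B[2]-B[3]);print("yaw",np.degrees(np.arctan2(x[1],x[0])))
for n,q in(("red",r),("green",g)): print(n,np.degrees(np.arctan2(*(q-fl)[[1,0]])),np.linalg.norm(q-fl))
d=tk-e;print("bar dir",np.degrees(np.arctan2(d[1],d[0])),np.linalg.norm(d))
# side check: bar top rows
print(px("side",[*b[:2],.126]))
s=ctrl.observe();R=s["tcp_rot"];print("tcp",s["tcp_pos"],"x-axis deg",np.degrees(np.arctan2(R[1,0],R[0,0])))
E
```

```text
red [ 0.617201   -0.17871659  0.085     ] green [ 0.60172464 -0.15068797  0.085     ] flange [ 0.58491881 -0.17790439  0.093     ] tick [ 0.60425271 -0.18016487  0.126     ] bar [ 0.58300326 -0.17784918  0.126     ] end [ 0.56083224 -0.17613282  0.126     ]
base [ 0.58514418 -0.17863364  0.012     ]
yaw 0.13056702987476784
red -1.441214961578048 0.03326858998794932
green 58.305149097759774 0.03297225777447707
bar dir -5.305312294760794 0.04360728286744845
[415.58222502 202.1042871 ]
tcp [0.23954354 0.5766993  0.23029848] x-axis deg 157.43693972673114
```

Measured: axis about (0.584,-0.178), bar heading about -5°, shut heading about -0.7°. The flange, base and mark-radius checks agree to within 1–2 mm. I move there at height in two legs.

Emit:
apply_moves([
  [0, [-0.607, -0.565, 0], 0.95],
  [0, [-0.607, -0.565, 0], 0.95],
  [0, [-0.607, -0.565, 0], 0.95],
  [0, [-0.607, -0.565, 0], 0.95],
  [0, [-0.607, -0.565, 0], 0.95],
  [0, [-0.607, -0.565, 0], 0.95],
  [0, [-0.607, -0.565, 0], 0.95],
  [0, [-0.607, -0.565, 0], 0.95],
  [0, [-0.607, -0.565, 0], 0.95],
  [0, [-0.607, -0.565, 0], 0.95],
  [0, [-0.607, -0.565, 0], 0.95],
  [0, [-0.607, -0.565, 0], 0.95],
  [0, [-0.607, -0.565, 0], 0.95],
], grip_force=60)

```text
time_s: 1.4
tcp_pos: [0.4114, 0.2002, 0.2311]
tcp_rot: [[0.307, 0.952, -0.0], [0.952, -0.307, -0.0], [-0.0, -0.0, -1.0]]
wrist_force: [-0.1, 0.8, 0.8]
finger_gap: 1.0
finger_force: 0.0
```

Emit:
apply_moves([
  [0, [-0.614, 0.561, 0], 0.857],
  [0, [-0.614, 0.561, 0], 0.857],
  [0, [-0.614, 0.561, 0], 0.857],
  [0, [-0.614, 0.561, 0], 0.857],
  [0, [-0.614, 0.561, 0], 0.857],
  [0, [-0.614, 0.561, 0], 0.857],
  [0, [-0.614, 0.561, 0], 0.857],
  [0, [-0.614, 0.561, 0], 0.857],
  [0, [-0.614, 0.561, 0], 0.857],
  [0, [-0.614, 0.561, 0], 0.857],
  [0, [-0.614, 0.561, 0], 0.857],
  [0, [-0.614, 0.561, 0], 0.857],
])

```text
time_s: 2.6
tcp_pos: [0.5829, -0.1774, 0.2312]
tcp_rot: [[0.996, -0.086, -0.001], [-0.086, -0.996, 0.001], [-0.001, -0.001, -1.0]]
wrist_force: [-0.0, 0.2, 0.4]
finger_gap: 1.003
finger_force: 0.0
```

```bash
python3 - <<'E'
from h import *
s=ctrl.observe();print(s["tcp_pos"],s["joints"])
im=ctrl.read_camera("side")[...,::-1];c=im[120:300,330:510];cv2.imwrite("pics/s2.png",cv2.resize(c,None,fx=3,fy=3))
p=s["tcp_pos"];print(px("side",p),px("side",[p[0],p[1],.126]))
E
```

```text
[ 0.58294983 -0.17740308  0.23115813] [-2.43466328e+01  1.05440866e+01  8.98864852e+01  1.71483778e-02
  7.96105496e+01  7.05770367e+01]
[419.7457522  140.75216259] [415.39157642 202.0159786 ]
```

View pics/s2.png

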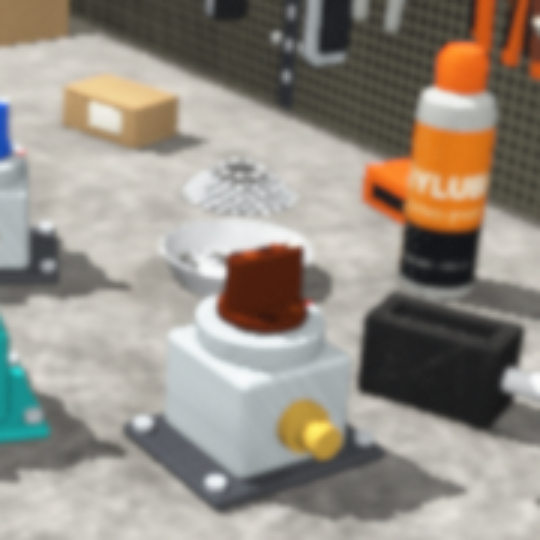

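The crop shows the knob but no gripper, although the TCP should appear at about (269,62) in it. I take a full frame to check.

```bash
python3 - <<'E'
from h import *
for n in("top","side"):
    im=ctrl.read_camera(n)[...,::-1];cv2.imwrite(f"pics/{n}3.png",im)
a=cv2.imread("pics/top3.png");b=cv2.imread("pics/side3.png")
cv2.imwrite("pics/f3.png",cv2.resize(np.vstack([a,b]),(480,600)))
p=ctrl.observe();print(p["time_s"],px("side",[.24,.577,.231]))
E
```

```text
2.75 [132.5149023   87.71069963]
```

View pics/f3.png

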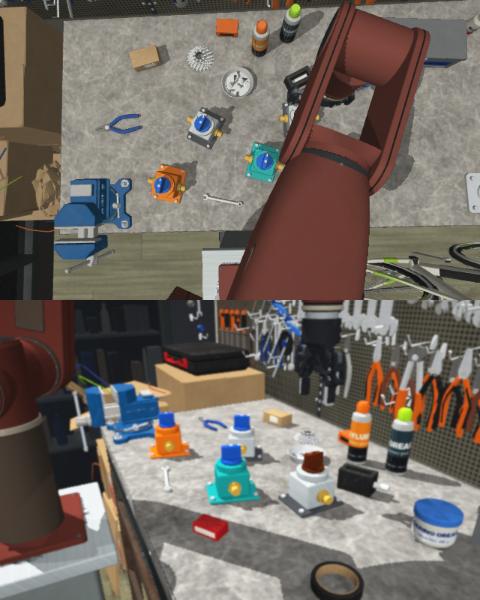

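The gripper is directly above the rusty knob, so the earlier picture was stale. I descend 0.13 m and grip.

Emit:
apply_moves([
  [0, [0.002, 0, 0.06], 0],
  [0, [0.002, 0, 0.12], 0],
  [0, [0.002, 0, 0.17], 0],
  [0, [0.002, 0, 0.21], 0],
  [0, [0.002, 0, 0.24], 0],
  [0, [0.002, 0, 0.258], 0],
  [0, [0.002, 0, 0.258], 0],
])

```text
time_s: 3.45
tcp_pos: [0.5835, -0.1785, 0.1012]
tcp_rot: [[0.996, -0.09, -0.002], [-0.09, -0.996, 0.001], [-0.002, -0.001, -1.0]]
wrist_force: [0.2, 0.7, -0.3]
finger_gap: 0.999
finger_force: 0.0
```

Emit:
apply_moves([
  [1, [0, 0, 0], 0],
  [1, [0, 0, 0], 0],
  [1, [0, 0, 0], 0],
  [1, [0, 0, 0], 0],
  [1, [0, 0, 0], 0],
  [1, [0, 0, 0], 0],
  [1, [0, 0, 0], 0],
  [1, [0, 0, 0], 0],
])

```text
time_s: 4.25
tcp_pos: [0.5845, -0.1815, 0.1034]
tcp_rot: [[0.996, -0.091, 0.001], [-0.091, -0.996, -0.004], [0.002, 0.004, -1.0]]
wrist_force: [-1.8, -6.9, 1.4]
finger_gap: 0.15
finger_force: 59.1
```

Emit:
apply_moves([
  [1, [0, 0.006, 0], 0],
  [1, [0, 0.006, 0], 0.03],
  [1, [0, 0.006, 0], 0.06],
  [1, [0, 0.006, 0], 0.095],
  [1, [0, 0.006, 0], 0.095],
  [1, [0, 0.006, 0], 0.095],
  [1, [0, 0.006, 0], 0.095],
])

```text
time_s: 4.95
tcp_pos: [0.5845, -0.1816, 0.1033]
tcp_rot: [[0.971, -0.238, 0.001], [-0.238, -0.971, 0.001], [0.001, -0.001, -1.0]]
wrist_force: [-0.8, 2.7, 5.7]
finger_gap: 0.151
finger_force: 60.7
```

```bash
python3 - <<'E'
from h import *
s=ctrl.observe();R=s["tcp_rot"];print(s["tcp_pos"],np.degrees(np.arctan2(R[1,0],R[0,0])),s["wrist_force"],s["ft_torque"],s["finger_gap"],s["finger_force"])
E
```

```text
[ 0.58452972 -0.18155374  0.10332774] -13.747529829265375 [-0.78749545  2.69584424  5.68134923] [ 0.40312574  0.02631506 -0.11871788] 0.1512378082931913 60.739874839782715
```

Emit:
apply_moves([
  [1, [0, 0, 0], -0.08],
  [1, [0, 0, 0], -0.16],
  [1, [0, 0, 0], -0.23],
  [1, [0, 0, 0], -0.289],
  [1, [0, 0, 0], -0.289],
  [1, [0, 0, 0], -0.289],
  [1, [0, 0, 0], -0.289],
])

```text
time_s: 5.65
tcp_pos: [0.5845, -0.1819, 0.1033]
tcp_rot: [[0.977, 0.211, 0.001], [0.211, -0.977, 0.0], [0.001, 0.0, -1.0]]
wrist_force: [-1.8, 2.0, 5.9]
finger_gap: 0.147
finger_force: 61.4
```

```bash
python3 - <<'E'
from h import *
s=ctrl.observe();R=s["tcp_rot"];print(s["tcp_pos"],np.degrees(np.arctan2(R[1,0],R[0,0])),s["wrist_force"],s["ft_torque"],s["finger_gap"],s["finger_force"])
E
```

```text
[ 0.58451564 -0.18191453  0.10333891] 12.177826999917665 [-1.81621307  2.00078125  5.89795499] [0.37737957 0.05619386 0.10321884] 0.14651432706266357 61.40451908111572
```

Both extremes were reached with only friction torque. I do two more full rocks, plus a spare.

Emit:
apply_moves([
  [1, [0, 0, 0], 0.09],
  [1, [0, 0, 0], 0.18],
  [1, [0, 0, 0], 0.25],
  [1, [0, 0, 0], 0.289],
  [1, [0, 0, 0], 0.289],
  [1, [0, 0, 0], 0.289],
  [1, [0, 0, 0], 0.289],
  [1, [0, 0, 0], 0.2],
  [1, [0, 0, 0], 0.11],
  [1, [0, 0, 0], 0.04],
  [1, [0, 0, 0], 0],
  [1, [0, 0, 0], 0],
  [1, [0, 0, 0], 0],
  [1, [0, 0, 0], 0],
])

```text
time_s: 7.05
tcp_pos: [0.5845, -0.1819, 0.1034]
tcp_rot: [[0.977, 0.211, 0.001], [0.211, -0.977, 0.0], [0.001, 0.0, -1.0]]
wrist_force: [-0.3, 1.7, 6.2]
finger_gap: 0.152
finger_force: 61.7
```

Emit:
apply_moves([
  [1, [0, 0, 0], 0.09],
  [1, [0, 0, 0], 0.18],
  [1, [0, 0, 0], 0.25],
  [1, [0, 0, 0], 0.289],
  [1, [0, 0, 0], 0.289],
  [1, [0, 0, 0], 0.289],
  [1, [0, 0, 0], 0.289],
  [1, [0, 0, 0], 0.2],
  [1, [0, 0, 0], 0.11],
  [1, [0, 0, 0], 0.04],
  [1, [0, 0, 0], 0],
  [1, [0, 0, 0], 0],
  [1, [0, 0, 0], 0],
  [1, [0, 0, 0], 0],
])

```text
time_s: 8.45
tcp_pos: [0.5845, -0.1819, 0.1033]
tcp_rot: [[0.977, 0.211, 0.001], [0.211, -0.977, 0.0], [0.001, 0.0, -1.0]]
wrist_force: [-0.6, 1.9, 5.4]
finger_gap: 0.151
finger_force: 61.9
```

Emit:
apply_moves([
  [1, [0, 0, 0], 0.09],
  [1, [0, 0, 0], 0.18],
  [1, [0, 0, 0], 0.25],
  [1, [0, 0, 0], 0.289],
  [1, [0, 0, 0], 0.289],
  [1, [0, 0, 0], 0.289],
  [1, [0, 0, 0], 0.289],
  [1, [0, 0, 0], 0.2],
  [1, [0, 0, 0], 0.11],
  [1, [0, 0, 0], 0.04],
  [1, [0, 0, 0], 0],
  [1, [0, 0, 0], 0],
  [1, [0, 0, 0], 0],
  [1, [0, 0, 0], -0.06],
  [1, [0, 0, 0], -0.1],
  [1, [0, 0, 0], -0.1],
  [1, [0, 0, 0], -0.1],
])

```text
time_s: 10.15
tcp_pos: [0.5846, -0.182, 0.1034]
tcp_rot: [[0.932, 0.361, 0.001], [0.361, -0.932, -0.0], [0.001, 0.001, -1.0]]
wrist_force: [-0.5, 1.6, 5.2]
finger_gap: 0.147
finger_force: 61.8
```

```bash
python3 - <<'E'
from h import *
s=ctrl.observe();R=s["tcp_rot"];print(s["time_s"],s["tcp_pos"],np.degrees(np.arctan2(R[1,0],R[0,0])),s["wrist_force"],s["ft_torque"],s["finger_gap"],s["finger_force"])
E
```

```text
10.15 [ 0.58455837 -0.18203687  0.10335686] 21.179666235536764 [-0.51089731  1.57399738  5.23159212] [0.30897444 0.05084557 0.10382526] 0.1469563225172102 61.83134078979492
```

The knob is at +21° with only friction torque, so it is free. I turn it to a heading of about 57°.

Emit:
apply_moves([
  [1, [0, 0, 0], -0.08],
  [1, [0, 0, 0], -0.16],
  [1, [0, 0, 0], -0.24],
  [1, [0, 0, 0], -0.31],
  [1, [0, 0, 0], -0.37],
  [1, [0, 0, 0], -0.4],
  [1, [0, 0, 0], -0.4],
  [1, [0, 0, 0], -0.4],
  [1, [0, 0, 0], -0.4],
])

```text
time_s: 11.05
tcp_pos: [0.5848, -0.1824, 0.1033]
tcp_rot: [[0.543, 0.84, 0.002], [0.84, -0.543, -0.001], [0.001, 0.002, -1.0]]
wrist_force: [0.9, 0.1, 6.3]
finger_gap: 0.148
finger_force: 61.7
```

```bash
python3 - <<'E'
from h import *
s=ctrl.observe();R=s["tcp_rot"];print(s["time_s"],s["tcp_pos"],np.degrees(np.arctan2(R[1,0],R[0,0])),s["wrist_force"],s["ft_torque"],s["finger_gap"],s["finger_force"])
E
```

```text
11.05 [ 0.58483277 -0.18242447  0.10334705] 57.12101031237738 [0.90765729 0.08894664 6.32441936] [ 0.11791641 -0.15954922  0.17784676] 0.14805424193700173 61.748013496398926
```

Knob at about 1.0 rad and in line with the pads. I release it and lift straight up.

Emit:
apply_moves([
  [0, [0, 0, 0], 0],
  [0, [0, 0, 0], 0],
  [0, [0, 0, 0], 0],
  [0, [0, 0, 0], 0],
  [0, [0, 0, 0], 0],
  [0, [0, 0, 0], 0],
  [0, [0, 0, 0], 0],
  [0, [0, 0, 0], 0],
  [0, [0, 0, -0.05], 0],
  [0, [0, 0, -0.12], 0],
  [0, [0, 0, -0.2], 0],
  [0, [0, 0, -0.28], 0],
  [0, [0, 0, -0.3], 0],
  [0, [0, 0, -0.3], 0],
])

```text
time_s: 12.45
tcp_pos: [0.5852, -0.1827, 0.2553]
tcp_rot: [[0.541, 0.841, 0.005], [0.841, -0.541, -0.002], [0.001, 0.005, -1.0]]
wrist_force: [0.5, 0.4, -0.3]
finger_gap: 1.0
finger_force: 0.0
```

Emit:
apply_moves([
  [0, [-0.2, 0.25, 0], 0],
  [0, [-0.2, 0.25, 0], 0],
  [0, [-0.2, 0.25, 0], 0],
  [0, [-0.2, 0.25, 0], 0],
  [0, [-0.2, 0.25, 0], 0],
  [0, [-0.2, 0.25, 0], 0],
])

```text
time_s: 13.05
tcp_pos: [0.6343, -0.3325, 0.2503]
tcp_rot: [[0.541, 0.841, -0.003], [0.841, -0.541, 0.002], [0.001, -0.003, -1.0]]
wrist_force: [0.2, 0.3, -0.1]
finger_gap: 0.996
finger_force: 0.0
```

```bash
python3 - <<'E'
from h import *
ctrl.read_camera("top");s=ctrl.observe();print(s["time_s"],s["tcp_pos"],s["wrist_force"])
a=ctrl.read_camera("top")[...,::-1];b=ctrl.read_camera("side")[...,::-1]
f=lambda c:cv2.resize(c,(390,390),interpolation=cv2.INTER_CUBIC)
cv2.imwrite("pics/f5.png",np.hstack([f(a[120:220,350:450]),f(b[130:300,300:470])]))
E
```

```text
13.1 [ 0.63454114 -0.33206646  0.25115701] [ 0.007868   -0.00563947 -0.17885672]
```

View pics/f5.png

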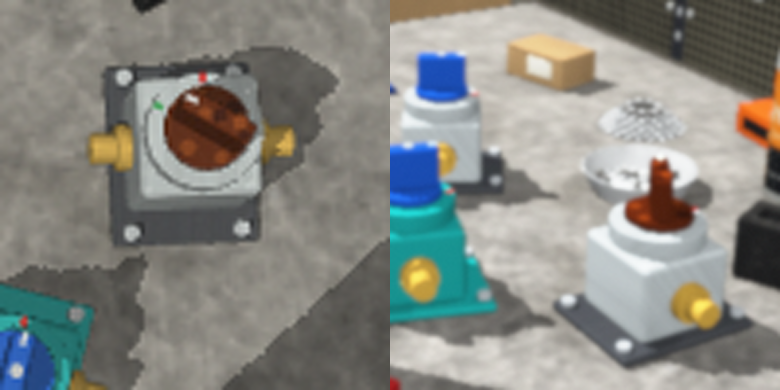

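The bar's tick, at about (190,98) in the left crop, now points to the green open mark at (157,103), allowing for the height offset. The arm is clear of everything.

```bash
python3 -c "
from cell import ctrl
print(ctrl.hand_in())"
```

```text
the job is handed in; nothing more can be done
None
```

I rocked the rusty knob free, turned it to about 1.0 rad (the open stop is at 1.05) and let go; the blue knob was left alone, and I handed the job in at about 13 s; no verdict came back.

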